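Mount a solder reel and hold its bayonet cap locked down

TASK

Thread the loose white-flanged solder reel over the spindle of the reel stand so that it lies flat on the stand's sprung plate, and let go of it. Then fit the winged bayonet cap over the spindle's cross pin, push it down against the spring, twist it a full quarter turn clockwise (seen from above) and keep gripping it there, turned and pressed right down as far as it goes: finish while still holding it down like that, since the safety clip is fitted next. Leave the phone, the green-lidded jar and the small card box where they are.

Things in the scene. Friction and masses are not known exactly. Their poses are not given: they have to be found in the camera images.
- reel_stand: Fixed reel stand; origin at the centre of its underside, x along its cross pin, z up. Round steel base 90 mm across, 12 mm high; spindle 27 mm thick up to 44 mm above its underside, tapering to 9 mm at 56 mm, its top at 74 mm; round it a sprung plate 56 mm across, its top at 32 mm when unloaded. It may be turned by up to 30 degrees.
- spindle_pin (a point): Centre of the steel cross pin near the top of the stand's spindle, 70.5 mm above the stand's underside, which is on the bench. x runs along the pin (28 mm long, 7 mm thick, from above a short bar through the spindle), z is up.
- press_plate (a joint): Travel of the sprung plate in m: 0 at the top, grows as it is pressed down (at most 0.012). The spring pushes back with about 3 N at the start and 9 N at 0.010. The cap presses it through the reel.
- reel_mid (a point): Centre of the solder reel, half-way up (17 mm above its underside); z is its axis. It stands on its lower flange: white flanges 60 mm across, 34 mm high in all, open bore 33 mm. It is round: its yaw does not matter. Lying on the unloaded plate this point is 21.5 mm below spindle_pin.
- cap_wing (a point): Point on the bayonet cap's axis at the height to grip, 44 mm above its underside, 10 mm below the top of its wing. Grey round body 46 mm across, 22 mm high, standing on its open underside; on top an upright wing grip 44 mm long (along x), 14 mm thick (y), 32 mm high. The slot in the underside runs along x like the wing: with the wing along the cross pin, either way round, it passes over the pin.
- reel: The solder reel as a body; origin at the centre of its underside.
- lock_cap: The cap; origin at its underside, x along wing and slot (34 x 12 mm, floor 6 mm, chamber above 12 mm high). It meets the reel on the unloaded plate with cap_wing 39.5 mm above spindle_pin, pin in the slot. From 5 mm lower it can turn, clockwise only, to stops just past a quarter turn. 10 mm lower (cap_wing at 29.5) its roof meets the pin. Let go when turned, it rises to 34.5 and stays locked.
- phone: Bystander: keypad phone, 107 x 47 x 16 mm, lying flat; origin under its centre.
- jar: Bystander: small jar with a green screw lid, 34 mm across, 38 mm high; origin under its centre.
- fuse_box: Bystander: small blue card box, 56 x 28 x 24 mm; origin under its centre.
Things that resemble listed ones, but are neither listed nor needed, are in the scene too. What is shaped like the reel but pink is not meant. What is shaped like the lock_cap but pink is not meant.

How it is judged:
On the way, in this order (a step that is already met when the one before it is completed fails the run):
1. the reel lies flat on the stand's plate with the spindle through it, let go (horizontal distance between reel_mid and spindle_pin below 0.006 m and angle between reel_mid's own z axis and vertical below 0.12 rad and z of reel_mid in the frame of spindle_pin below -0.018 m and contact force between the fingers and reel below 0.1 N), for 0.2 s.
2. the cap, its slot over the pin, is pushed down against the spring (horizontal distance between cap_wing and spindle_pin below 0.006 m and angle between cap_wing's own z axis and vertical below 0.14 rad and z of cap_wing in the frame of spindle_pin below 0.0355 m and value of joint press_plate above 0.004 m and angle between the x axis of cap_wing and the x axis of spindle_pin, either way round below 0.4 rad), for 0.05 s.
At the end, for the whole second after the job is handed in: Reel on the spindle and pressed down with the plate; cap over the pin (both within 6 mm of the axis, upright), turned over 70 degrees from the pin, plate over 7 mm down, cap grip point under 32 mm above the pin, at rest, fingers gripping the cap (over 2 N) (horizontal distance between each of reel_mid, cap_wing and spindle_pin below 0.006 m and angle between reel_mid's own z axis and vertical below 0.12 rad and angle between cap_wing's own z axis and vertical below 0.14 rad and z of reel_mid in the frame of spindle_pin below -0.0255 m and z of cap_wing in the frame of spindle_pin below 0.032 m and value of joint press_plate above 0.007 m and angle between the x axis of cap_wing and the x axis of spindle_pin, either way round above 1.22 rad and contact force between the fingers and lock_cap above 2 N and linear speed of lock_cap below 0.02 m/s and angular speed of lock_cap below 0.2 rad/s); the arm keeps its last pose, push and grip.
It fails at once if a bystander (phone, jar or card box) is shifted by more than 20 mm (distance of any of phone, jar, fuse_box from where it was at the start of the episode above 0.02 m).
It also fails if it takes over 67 s, if anything falls off the work surface, if the arm or the gripper's body presses on something with over 40 N, if the wrist force passes 120 N, or if a joint passes its speed limit or range.

ROBOT

A 6-joint arm with a two-finger parallel gripper is mounted at the origin on a cart in front of the work surface, level with it; the furniture and walls round the work are solid. World frame = base frame: x ahead of the robot, y to its left, z up, the work surface at z = 0. Lengths are in m, angles in rad, forces in N, time in s.
With the tool pointing down it reaches from about 0.425 to 0.95 m from the base axis. Payload 3.5 kg.
Tool frame: the origin (TCP) lies midway between the tips of the shut fingers; the grasp point (between the pads) lies 19 mm behind it (ctrl.pinch_z is the distance from the TCP to the grasp point, in m); z points along the fingers, y is the line along which they close (so a half turn about z gives the same grasp; the last joint's range is limited). The gripper opens to 85 mm and grips with 20 to 120 N. Pads are 22 mm wide; open, the fingers measure 114 mm over their backs; the gripper's body (76 mm by 85 mm) begins 54 mm behind the grasp point. The pads swing forward as they close: fully open they stand 13 mm farther back than shut.
Start: joints at [-1.324, 0.286, 1.577, -0, 1.279, -0.15], TCP at [0.261, -0.623, 0.231] pointing down, gripper open.
Joint ranges: [-2.77, 2.77], [-0.9, 2.22], [0.21, 2.48], [-1.53, 4.67], [0.24, 2.81], [-2.84, 2.84]. Speed limits (rad/s): [2.79, 2.79, 3.14, 3.14, 3.14, 3.14].

INTERFACE

Orientations are given as a unit quaternion [x, y, z, w].
In Python, from plant import get_state, viewer, sign_off, ctrl gives the robot as it stands. The module is installed in compiled form; this text tells all that it offers.
- The arm moves only by the shell command python3 -m handwheel 'ROWS' [FORCE]. ROWS is JSON, a list that holds one entry, the list of rows, each a list of 5 numbers: the finger opening in m, from 0 to 0.0854, then the shift along the tool's x, y, z in m, then the turn about the tool's z in degrees. In form: [[[claw, x, y, z, spin], ...]]. A call has 1 to 12 rows; each row shifts and turns the commanded pose from where the row before left it, along the tool's axes as they then stand; what a row does not reach is not made up. A row lasts 1/12 s, in which the tool goes at most 41.7 mm and 7.16 degrees, less where a joint would pass 70% of its speed; a pose out of reach is approached as far as the arm can. A call is refused whole if a number of a shift passes 0.0417 or a number of a turn 7.16, either way. A call with a gripper value outside its range is refused whole. The fingers move at their own pace and stop on an object; FORCE is the grip in N (left out, the last holds). Time passes only in rows, so rows that do not move let the fingers close. It gives the time, the measured TCP pose, the force, the opening and the grip force at its end, in the units of the state.
- get_state(): the state, without advancing time (a new reading comes with each control period).
- viewer.read_camera(name): name is "side" or "top" or "wrist"; returns the picture (400x640x3 uint8, blue, green, red); there is no depth.
- viewer.camera_params(name): a dict with "fov_y" (degrees; the focal length in pixels is half the picture's height over the tangent of half this angle, whatever the lens; pixels are square), "cx", "cy" (the principal point, pixels), "xyz" and "attitude" of the camera in the world; the wrist camera has in their place "hand_eye" (4x4, takes a point from camera to tool coordinates, whose origin is the TCP and whose axes are the flange's). Camera axes: x right, y up, looking along -z (the intrinsics and any distortion apply to the point x, -y, -z); pixel columns grow to the right and rows downward; lengths in m; the calibration is good to about 2 mm. The wrist camera is an equidistant fisheye: a pixel r from the principal point sees the ray r / f radians off the axis. A picture is of the moment at which its call begins: read the wrist's pose just before it. camera_params takes no time and is no camera call.
- sign_off(): hands the job in; it is judged then, once.
Trained networks look in the newest picture that a camera, given by its name, has taken for a name from the list of things; names that differ only in an ending like _2 or _b are one class to them, and where a whole thing is asked for, a point or a joint stands for the part that bears it (a point fixed in the world has none). Each returns a list of dicts, best first, with "confidence" (0 to 1); they miss things now and then, are a little off and sometimes report something else, mostly with a low value. They report only what shows in the picture. A call takes as long as a camera call. They do not tell look-alikes from the thing itself.
- viewer.look_for(camera, name): "extent" ([left, top, width, height] as shares, 0 to 1, of the picture: columns of its width, rows of its height, round what is visible of it).
- viewer.outline_of(camera, name): "mask" (400x640 bool, what is visible of it) and "extent" ([left, top, width, height] as shares, 0 to 1, of the picture: columns of its width, rows of its height, round what is visible of it).
- viewer.pinpoint(camera, name): "xy" ([column, row] as shares, 0 to 1, of the picture: columns of its width, rows of its height: a listed point, or the origin of a listed thing).
The state is a dict: "time": time; "qpos": joint angles; "dq": joint speeds; "joint_efforts": joint torques, N m; "eef_pos": TCP position; "tcp_rot": TCP orientation; "contact_force": force on the tool from outside, world axes, zero at the start; "wrist_torque": the same for the moment, N m; "opening": opening from 0.0 (shut) to 1.0 (fully open); "finger_force": force on a finger pad.
Only numpy, scipy, OpenCV 4.12 (cv2) and the standard library are available. Lean on these libraries where they do the work, as an engineer would, in place of code of your own. Each camera call takes 0.05 s, during which the arm holds its last target. There are 200 camera calls.

## Working session

There is one attempt and no reset: what is moved stays moved. The work goes in short steps, Python scripts to look and compute and a shell command to move; the robot and the scene stay as the last step left them, time stands still between calls to the robot, and variables do not carry over. Pictures are saved under pics/ and viewed, at most 10 in all, crops included, and the job is handed in when it is done.

```bash
mkdir -p pics
cat > h.py <<'E'
import numpy as np, cv2
from scipy.spatial.transform import Rotation as R
from plant import get_state, viewer, sign_off, ctrl
def ray(cam,uv,st=None):
    p=viewer.camera_params(cam); f=200/np.tan(np.radians(p["fov_y"])/2)
    d=np.array([uv[0]-p["cx"],uv[1]-p["cy"]],float)
    if cam=="wrist":
        r=np.hypot(*d); t=r/f; v=np.array([np.sin(t)*d[0]/max(r,1e-9),-np.sin(t)*d[1]/max(r,1e-9),-np.cos(t)])
        H=np.array(p["hand_eye"]); Rt=R.from_quat(st["tcp_rot"]).as_matrix()
        return Rt@H[:3,3]+np.array(st["eef_pos"]), Rt@H[:3,:3]@v
    v=np.array([d[0]/f,-d[1]/f,-1]); a=np.array(p["attitude"])
    M=R.from_quat(a).as_matrix() if a.size==4 else a
    return np.array(p["xyz"]),M@v
def atz(cam,uv,z,st=None):
    o,v=ray(cam,uv,st); return o+v*(z-o[2])/v[2]
def px(xy): return np.array(xy)*[640,400]
E
python3 - <<'E'
from h import *
for c in ["top","side","wrist"]:
    st=get_state(); im=viewer.read_camera(c); cv2.imwrite(f"pics/{c}0.png",im); p=viewer.camera_params(c); print(c,p)
    for n,z in [("spindle_pin",.0705),("reel_mid",.017),("cap_wing",.044),("jar",0),("phone",0),("fuse_box",0)]:
        for r in viewer.pinpoint(c,n):
            if r["confidence"]>.3: u=px(r["xy"]); print(n,round(r["confidence"],2),u.round(),atz(c,u,z,st).round(3))
print(get_state())
E
```

```text
top {'fov_y': 57.1130060198426, 'cx': 320.33719120984483, 'cy': 198.31478558800583, 'xyz': array([0.34202699, 0.22375271, 1.0829789 ]), 'attitude': array([ 0.05588453, -0.07422413, -0.70272488,  0.70536901])}
spindle_pin 0.75 [361. 223.] [0.462 0.086 0.07 ]
reel_mid 0.88 [250. 219.] [0.478 0.4   0.017]
reel_mid 0.67 [212. 223.] [0.466 0.509 0.017]
reel_mid 0.59 [277. 242.] [0.413 0.321 0.017]
cap_wing 0.58 [324. 192.] [0.555 0.185 0.044]
cap_wing 0.45 [296. 212.] [0.496 0.265 0.044]
jar 0.5 [392. 164.] [ 0.653 -0.023  0.   ]
phone 0.73 [421. 244.] [ 0.407 -0.102  0.   ]
fuse_box 0.66 [353. 169.] [0.634 0.097 0.   ]
fuse_box 0.51 [356. 227.] [0.459 0.091 0.   ]
side {'fov_y': 54.612914328073366, 'cx': 315.58276634673285, 'cy': 199.00372838688241, 'xyz': array([ 0.55151022, -0.62005806,  0.62450316]), 'attitude': array([0.47017118, 0.0136177 , 0.00398086, 0.8824612 ])}
spindle_pin 0.85 [288. 229.] [0.463 0.083 0.07 ]
reel_mid 0.83 [301. 180.] [0.475 0.39  0.017]
reel_mid 0.63 [275. 192.] [0.404 0.322 0.017]
reel_mid 0.61 [298. 159.] [0.458 0.525 0.017]
cap_wing 0.96 [330. 210.] [0.56  
[... 656 characters left out ...]
array([-1.32398374e+00,  2.86259850e-01,  1.57670335e+00,  1.20064716e-05,
        1.27861807e+00, -1.50024103e-01]), 'dq': array([ 5.13405071e-04, -3.17639968e-04,  8.20373559e-05, -6.69147127e-04,
        1.68857384e-03,  2.64195527e-04]), 'joint_efforts': array([ 3.51257950e-04, -4.05974865e+01, -2.92943501e+01, -1.37225793e-04,
        6.04621437e-04, -5.87980864e-08]), 'eef_pos': array([ 0.26089963, -0.62251956,  0.23134984]), 'tcp_rot': array([9.80379919e-01, 1.97117260e-01, 6.01732395e-06, 5.40478079e-06]), 'contact_force': array([ 0.81488592, -0.4111401 , -0.395191  ]), 'wrist_torque': array([ 0.02873761, -0.02944405, -0.00706134]), 'finger_force': 0.0, 'opening': 0.9970162179142161}
```

Run:
```python
from h import *
im=cv2.imread("pics/top0.png"); a=cv2.resize(im[120:300,180:450],None,fx=2.9,fy=2.9,interpolation=cv2.INTER_CUBIC); cv2.imwrite("pics/top0c.png",a)
```

```text
(no output)
```

View pics/top0c.png

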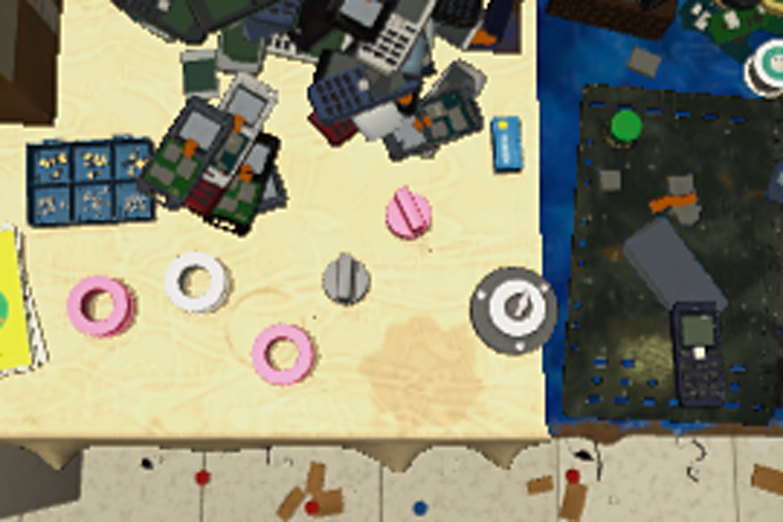

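View pics/side0.png

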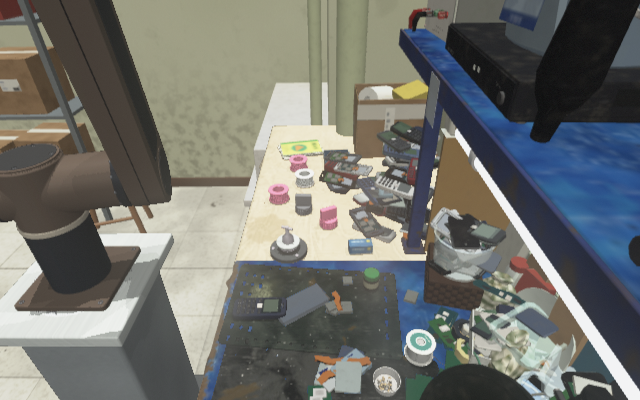

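The white reel is at crop (197,283), i.e. full-image (248,218), and the grey cap is at (346,280), i.e. (299,217). The stand is near (361,225). The pink look-alikes sit beside them. I'm moving above the middle of the three.

```bash
python3 -m handwheel '[[[0.085,0.0276,-0.0289,0,0],[0.085,0.0276,-0.0289,0,0],[0.085,0.0276,-0.0289,0,0],[0.085,0.0276,-0.0289,0,0],[0.085,0.0276,-0.0289,0,0],[0.085,0.0276,-0.0289,0,0],[0.085,0.0276,-0.0289,0,0],[0.085,0.0276,-0.0289,0,0],[0.085,0.0276,-0.0289,0,0],[0.085,0.0276,-0.0289,0,0],[0.085,0.0276,-0.0289,0,0],[0.085,0.0276,-0.0289,0,0]]]' 40
python3 -m handwheel '[[[0.085,0.0276,-0.0289,0,0],[0.085,0.0276,-0.0289,0,0],[0.085,0.0166,-0.0352,0,0],[0.085,0.0166,-0.0352,0,0],[0.085,0.0166,-0.0352,0,0],[0.085,0.0166,-0.0352,0,0],[0.085,0.0166,-0.0352,0,0],[0.085,0.0166,-0.0352,0,0],[0.085,0.0166,-0.0352,0,0],[0.085,0.0166,-0.0352,0,0],[0.085,0.0166,-0.0352,0,0],[0.085,0,0,0,-7]]]'
python3 -m handwheel '[[[0.085,0,0,0,-7.1],[0.085,0,0,0,-7.1],[0.085,0,0,0,-7.1],[0.085,0,0,0,-7.1],[0.085,0,0,0,-7.1],[0.085,0,0,0,-7.1],[0.085,0,0,0,-7.1],[0.085,0,0,0,-7.1],[0.085,0,0,0,-7.1],[0.085,0,0,0,-7.1],[0.085,0,0,0,-7.1],[0.085,0,0,0,-7.1]]]'
python3 -m handwheel '[[[0.085,0,0,0,-7.1],[0.085,0,0,0,-7.1],[0.085,0,0,0,-7.1],[0.085,0,0,0,-7.1],[0.085,0,0,0,-7.1],[0.085,0,0,0,-7.1],[0.085,0,0,0,-7.1],[0.085,0,0,0,-7.1],[0.085,0,0,0,-7.1],[0.085,0,0,0,0],[0.085,0,0,0,0]]]'
python3 - <<'E'
from h import *
st=get_state(); im=viewer.read_camera("wrist"); cv2.imwrite("pics/w1.png",im)
print(st["eef_pos"],st["tcp_rot"],st["qpos"],st["time"])
for n,z in [("spindle_pin",.0705),("reel_mid",.017),("cap_wing",.044)]:
    for r in viewer.pinpoint("wrist",n): u=px(r["xy"]); print(n,round(r["confidence"],2),u.round(1),atz("wrist",u,z,st).round(4))
E
```

```text
time: 2.05
eef_pos: [0.4326, -0.1728, 0.2318]
tcp_rot: [0.98, 0.197, 0.0, 0.0]
contact_force: [1.3, -0.3, -0.1]
opening: 0.998
finger_force: 0.0
time: 3.05
eef_pos: [0.4756, 0.2554, 0.2317]
tcp_rot: [0.966, 0.26, 0.001, -0.001]
contact_force: [-0.1, -0.4, -0.2]
opening: 0.996
finger_force: 0.0
time: 4.05
eef_pos: [0.4763, 0.2499, 0.2315]
tcp_rot: [0.535, 0.845, 0.0, 0.0]
contact_force: [0.7, -0.2, 0.0]
opening: 0.995
finger_force: 0.0
time: 4.97
eef_pos: [0.4762, 0.2499, 0.2314]
tcp_rot: [0.012, 1.0, 0.0, 0.0]
contact_force: [-0.2, 1.1, 0.5]
opening: 0.994
finger_force: 0.0
[0.47624598 0.24989458 0.23143036] [1.17447047e-02 9.99931026e-01 3.25658519e-05 6.96268258e-05] [ 2.94490756e-01 -1.72626278e-02  1.91339064e+00  2.12353746e-05
  1.24531223e+00 -1.25282241e+00] 4.9667
spindle_pin 0.85 [170.  169.8] [0.455  0.0859 0.0705]
reel_mid 0.92 [445.8 180.6] [0.4868 0.4045 0.017 ]
reel_mid 0.6 [375.4 116.8] [0.4101 0.3131 0.017 ]
reel_mid 0.56 [508.1 161.6] [0.4611 0.4972 0.017 ]
cap_wing 0.82 [278.7 242.4] [0.5512 0.1976 0.044 ]
cap_wing 0.79 [329.5 188.9] [0.488 0.258 0.044]
cap_wing 0.66 [196.6 157.3] [0.4468 0.1083 0.044 ]
```

View pics/w1.png

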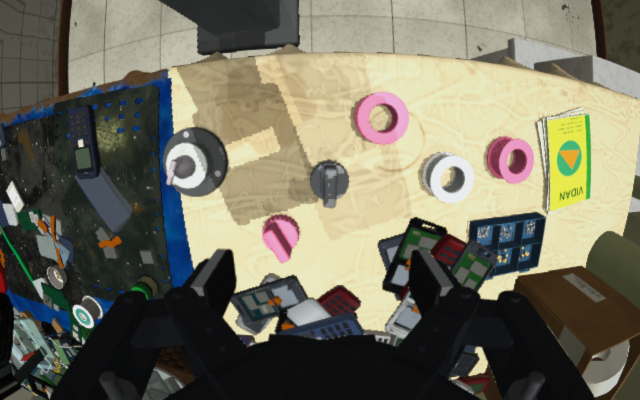

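The white reel is at (446,178), the grey cap at (330,184) with its wing roughly along world x, and the stand at (195,160). I'm moving over the reel for a close look.

```bash
python3 -m handwheel '[[[0.085,-0.001,0.0375,0.015,0],[0.085,-0.001,0.0375,0.015,0],[0.085,-0.001,0.0375,0.015,0],[0.085,-0.001,0.0375,0.015,0],[0.085,0,0,0.03,0],[0.085,0,0,0,0],[0.085,0,0,0,0]]]'
cat >> h.py <<'E'
def rim(cam,cands,z,st,name):
    "mask of best candidate near uv -> list of mask outlines"
def look(names,fn,view=None):
    st=get_state(); im=viewer.read_camera("wrist"); cv2.imwrite(fn,im)
    q=st["tcp_rot"]; yaw=2*np.arctan2(q[1],q[0]); print("tcp",np.round(st["eef_pos"],4),"yaw",round(np.degrees(yaw),2),"j6",st["qpos"][5].round(3),"t",round(st["time"],2))
    for n,z in names:
        for r in viewer.pinpoint("wrist",n):
            u=px(r["xy"]); P=atz("wrist",u,z,st); print(n,round(r["confidence"],2),u.round(1),P.round(4))
    return st,im
def whitering(im,st,lo,z,near,rad):
    "circle fit on plane z of white pixels' outer contour"
    hsv=cv2.cvtColor(im,cv2.COLOR_BGR2HSV); m=((hsv[...,1]<40)&(hsv[...,2]>lo)).astype(np.uint8)
    out=[]
    for c in cv2.findContours(m,cv2.RETR_CCOMP,cv2.CHAIN_APPROX_NONE)[0]:
        if len(c)<60: continue
        P=np.array([atz("wrist",p[0],z,st)[:2] for p in c])
        A=np.c_[2*P,np.ones(len(P))]; s=np.linalg.lstsq(A,(P**2).sum(1),rcond=None)[0]; r=np.sqrt(s[2]+s[0]**2+s[1]**2)
        if np.hypot(*(s[:2]-near))<.05: out.append((len(c),s[:2].round(4),r.round(4),np.std(np.hypot(*(P-s[:2]).T)-r).round(4)))
    return out
E
python3 - <<'E'
from h import *
st,im=look([("reel_mid",.017)],"pics/w2.png")
for lo in (150,190,220): print(lo,whitering(im,st,lo,.034,[.48,.4],.03))
E
```

```text
time: 5.75
eef_pos: [0.4817, 0.399, 0.139]
tcp_rot: [0.01, 1.0, -0.002, -0.002]
contact_force: [-0.4, 0.1, 0.2]
opening: 0.997
finger_force: 0.0
tcp [0.4817 0.399  0.139 ] yaw 178.84 j6 -1.02 t 5.75
reel_mid 0.89 [433.9 165.1] [0.4553 0.5005 0.017 ]
reel_mid 0.82 [328.8 196.1] [0.4827 0.4047 0.017 ]Traceback (most recent call last):
  File "<stdin>", line 3, in <module>
  File "h.py", line 32, in whitering
    P=np.array([atz("wrist",p[0],z,st)[:2] for p in c])
                ~~~^^^^^^^^^^^^^^^^^^^
  File "h.py", line 15, in atz
    o,v=ray(cam,uv,st); return o+v*(z-o[2])/v[2]
        ~~~^^^^^^^^^^^
  File "h.py", line 5, in ray
    p=viewer.camera_params(cam); f=200/np.tan(np.radians(p["fov_y"])/2)
ValueError: time passes only in moves, steps and waits
```

View pics/w2.png

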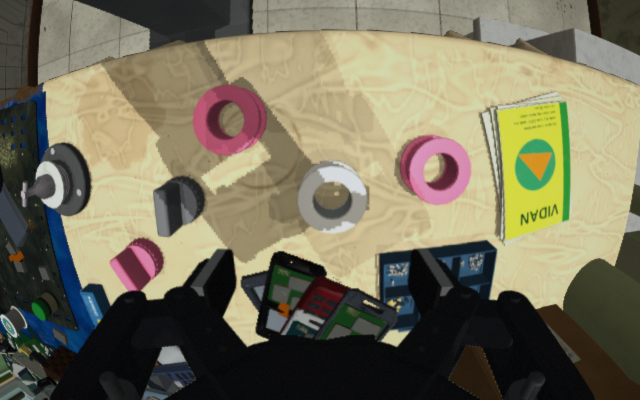

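The reel sits at pixel (332,197), partly in shadow. Next I fit its rim by low saturation, with the camera parameters cached.

```bash
python3 - <<'E'
s=open('h.py').read()
s=s.replace('def ray(','from functools import lru_cache\n@lru_cache\ndef par(c): return viewer.camera_params(c)\ndef ray(',1).replace('p=viewer.camera_params(cam);','p=par(cam);').replace('def rim(cam,cands,z,st,name):\n    "mask of best candidate near uv -> list of mask outlines"\n','')
s=s.replace('c in cv2.findContours','c in cv2.findContours').replace('hsv[...,1]<40','hsv[...,1]<rad')
open('h.py','w').write(s)
E
python3 - <<'E'
from h import *
st=get_state(); im=cv2.imread("pics/w2.png"); m=np.zeros_like(im); m[145:250,285:385]=im[145:250,285:385]
for sat in (25,35,50): print(sat,whitering(m,st,100,.034,[.48,.4],sat))
hsv=cv2.cvtColor(im,cv2.COLOR_BGR2HSV); print(hsv[197,285:385:5,1],hsv[197,285:385:5,2])
E
```

```text
25 [(196, array([0.4837, 0.4079]), np.float64(0.0299), np.float64(0.0011)), (112, array([0.4854, 0.4077]), np.float64(0.0169), np.float64(0.0004))]
35 [(199, array([0.4837, 0.4078]), np.float64(0.0302), np.float64(0.0011)), (109, array([0.4856, 0.4078]), np.float64(0.0168), np.float64(0.0003))]
50 [(201, array([0.4838, 0.4078]), np.float64(0.0306), np.float64(0.0012)), (108, array([0.4858, 0.4079]), np.float64(0.0167), np.float64(0.0003))]
[79 83 81 22 20 20 61 79 81 80 84 82 82 13 20 17 22 75 75 73] [129 129 129 151 152 154 101 113 114 115 115 115 115  61 153 152 154 197
 196 198]
```

```bash
python3 -m handwheel '[[[0.085,-0.0026,0.0086,0.01,0],[0.085,0,0,0.035,0],[0.085,0,0,0.035,0],[0.085,0,0,0.03,0],[0.085,0,0,0.02,0],[0.085,0,0,0.01,0],[0.085,0,0,0,0],[0.085,0,0,0,0],[0.045,0,0,0,0],[0.045,0,0,0,0],[0.045,0,0,0,0],[0.045,0,0,0,0]]]' 40
python3 -m handwheel '[[[0.045,0,0,0,0],[0.045,0,0,0,0],[0.045,0,0,0,0]]]'
```

```text
time: 6.85
eef_pos: [0.4878, 0.4092, 0.0048]
tcp_rot: [0.01, 1.0, 0.001, 0.002]
contact_force: [-1.3, -1.6, 7.2]
opening: 0.677
finger_force: 41.0
time: 7.1
eef_pos: [0.4879, 0.4092, 0.0049]
tcp_rot: [0.01, 1.0, 0.001, 0.002]
contact_force: [-1.7, -1.9, 6.6]
opening: 0.669
finger_force: 41.0
```

```bash
python3 -m handwheel '[[[0.045,0,0,-0.02,0],[0.045,0,0,-0.03,0],[0.045,0,0,-0.035,0],[0.045,0,0,-0.035,0],[0.045,0,0,0,0],[0.045,0,0,0,0],[0.045,0,0,0,0]]]'
python3 - <<'E'
from h import *
st,im=look([("reel_mid",.14)],"pics/w3.png"); print(st["opening"],st["finger_force"],st["contact_force"])
E
```

```text
time: 7.68
eef_pos: [0.4858, 0.4082, 0.1216]
tcp_rot: [0.01, 1.0, 0.0, 0.0]
contact_force: [-1.3, 0.4, -1.7]
opening: 0.674
finger_force: 42.9
tcp [0.4858 0.4082 0.1216] yaw 178.84 j6 -1.011 t 7.68
reel_mid 0.97 [321.9 256.7] [0.4763 0.4083 0.14  ]
reel_mid 0.87 [431.4 164.7] [0.4351 0.4555 0.14  ]
reel_mid 0.67 [210.8 113.5] [0.4117 0.3635 0.14  ]
0.6740848533599757 42.881414936855435 [-1.31425736  0.36664932 -1.6604109 ]
```

View pics/w3.png

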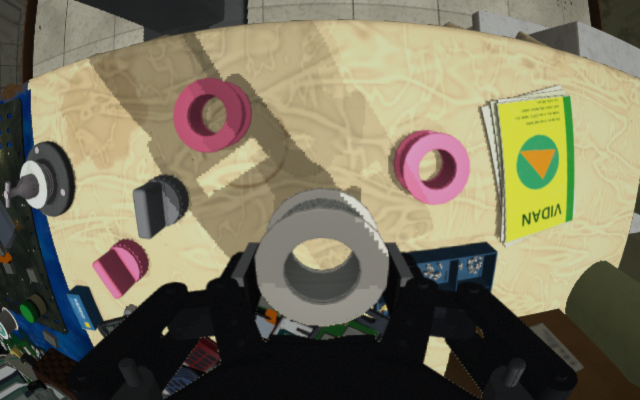

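The reel is held level. Next I fit its top rim (about (321,265)) to get its offset from the tool and its height.

Run:
```python
from h import *
from scipy.optimize import least_squares
st=get_state(); im=cv2.imread("pics/w3.png"); hsv=cv2.cvtColor(im,cv2.COLOR_BGR2HSV)
m=((hsv[...,1]<40)&(hsv[...,2]>90)).astype(np.uint8)
# radial edge search of inner-bore upper contour (top flange inner rim) and outer rim from ellipse centre
c=np.array([322,264.]); 
def edge(a,r0,r1):
    d=np.array([np.cos(a),np.sin(a)]); r=np.arange(r0,r1,.25)
    p=(c+r[:,None]*d).astype(np.float32); g=cv2.remap(cv2.GaussianBlur(im,(3,3),0),p[:,0][None],p[:,1][None],cv2.INTER_LINEAR)[0].astype(float)
    k=np.abs(g[4:]-g[:-4]).sum(1); i=k.argmax(); return p[i+2]
out=np.array([edge(a,52,74) for a in np.radians(np.r_[-10:45:3, 135:190:3])]); inn=np.array([edge(a,26,46) for a in np.radians(np.arange(200,341,4))])
for nm,pts,rr in (("outer",out,.030),("inner",inn,.0165)):
    O=ray("wrist",pts[0],st)[0]; V=np.array([ray("wrist",p,st)[1] for p in pts])
    for z in (.145,.1507,.156):
        P=(O+V*((z-O[2])/V[:,2])[:,None])[:,:2]
        s=least_squares(lambda s:np.hypot(*(P-s[:2]).T)-rr,[.485,.408],loss="soft_l1",f_scale=.0005); print(nm,z,s.x.round(4),"rms",np.sqrt((s.fun**2).mean()).round(5),"meanr",s.fun.mean().round(5))
print("edges",out[:3],out[-3:],inn[::12])
```

```text
outer 0.145 [0.4792 0.4074] rms 0.00084 meanr -0.00029
outer 0.1507 [0.4731 0.4075] rms 0.0017 meanr -0.001
outer 0.156 [0.4675 0.4076] rms 0.00248 meanr -0.00142
inner 0.145 [0.4492 0.4082] rms 0.00358 meanr 0.00113
inner 0.1507 [0.4466 0.4082] rms 0.00336 meanr 0.00105
inner 0.156 [0.4442 0.4083] rms 0.00315 meanr 0.00097
edges [[387.48972 252.4524 ]
 [388.50058 255.83475]
 [388.5874  259.34375]] [[254.5925  260.46732]
 [254.37251 256.89206]
 [255.33104 253.44067]] [[292.6346  253.31187]
 [311.88562 238.96603]
 [333.94562 239.50786]]
```

```bash
cat > held.py <<'E'
from h import *
from scipy.optimize import least_squares
def edgepts(im,c,angs,r0,r1):
    g0=cv2.GaussianBlur(im,(3,3),0); o=[]
    for a in np.radians(angs):
        r=np.arange(r0,r1,.25); p=(c+r[:,None]*[np.cos(a),np.sin(a)]).astype(np.float32)
        g=cv2.remap(g0,p[:,0][None],p[:,1][None],cv2.INTER_LINEAR)[0].astype(float)
        o.append(p[np.abs(g[4:]-g[:-4]).sum(1).argmax()+2])
    return np.array(o)
def fit(pts,st,rr,z0,x0,freez=True):
    O=ray("wrist",pts[0],st)[0]; V=np.array([ray("wrist",p,st)[1] for p in pts])
    def f(s):
        z=s[2] if freez else z0
        return np.hypot(*((O+V*((z-O[2])/V[:,2])[:,None])[:,:2]-s[:2]).T)-rr
    s=least_squares(f,[*x0,z0],loss="soft_l1",f_scale=.0005); return s.x.round(4),np.sqrt((s.fun**2).mean()).round(5)
E
python3 - <<'E'
from held import *
st=get_state(); im=cv2.imread("pics/w3.png")
a=np.r_[-20:201:4]; pts=edgepts(im,np.array([322,264.]),a,48,76)
print(np.c_[a,np.hypot(*(pts-[322,264]).T)].round(1)[::3].tolist())
print(fit(pts,st,.03,.145,[.48,.408]))
cv2.imwrite("pics/w3c.png",cv2.resize(im[175:345,230:410],None,fx=3.3,fy=3.3,interpolation=cv2.INTER_CUBIC))
E
```

```text
[[-20.0, 60.0], [-8.0, 67.0], [4.0, 66.5], [16.0, 67.2], [28.0, 66.2], [40.0, 66.7], [52.0, 64.3], [64.0, 62.7], [76.0, 61.2], [88.0, 62.0], [100.0, 61.5], [112.0, 75.0], [124.0, 65.7], [136.0, 65.8], [148.0, 66.5], [160.0, 67.8], [172.0, 67.0], [184.0, 67.7], [196.0, 66.0]]
(array([0.481 , 0.4073, 0.1433]), np.float64(0.00239))
```

View pics/w3c.png

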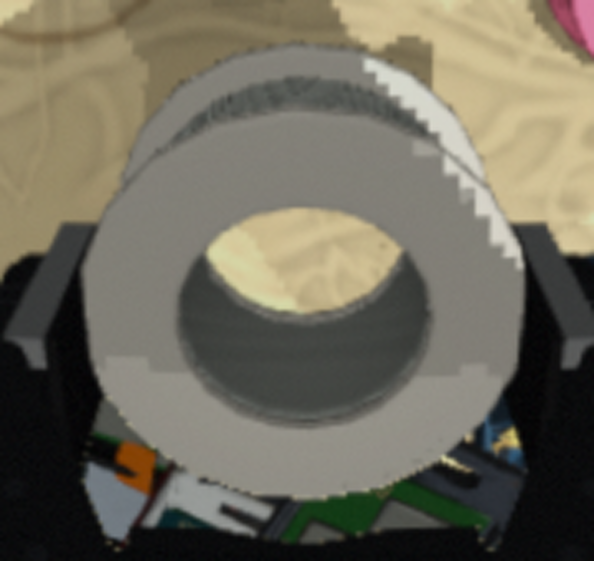

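The crop shows a clean top face: outer rim spans rows 208–326 and columns 255–388, bore rows 238–304 and columns 284–361. I'll fit the pose, including tilt, from these points.

```bash
cat > tilt.py <<'E'
from held import *
def fit_tilt(pts,radii,st,x0,usetilt=True):
    O=ray("wrist",pts[0],st)[0]; V=np.array([ray("wrist",p,st)[1] for p in pts])
    def f(s):
        n=np.array([s[3],s[4],1.0]) if usetilt else np.array([0,0,1.]); n/=np.linalg.norm(n); c=s[:3]
        P=O+V*(((c-O)@n)/(V@n))[:,None]; return np.linalg.norm(P-c,axis=1)-radii
    s=least_squares(f,[*x0,0,0],loss="soft_l1",f_scale=.0005); return s.x.round(4),np.sqrt((s.fun**2).mean()).round(5)
E
python3 - <<'E'
from tilt import *
st=get_state()
o=np.array([[305,110],[305,498],[82,290],[525,290],[150,437],[455,437],[123,180],[490,185]])/3.3+[230,175]
i=np.array([[305,207],[305,427],[178,312],[432,312]])/3.3+[230,175]
p=np.r_[o,i]; r=np.r_[[.03]*8,[.0165]*4]
print(fit_tilt(p,r,st,[.48,.408,.145])); print(fit_tilt(p,r,st,[.48,.408,.145],False)); print(fit_tilt(o,r[:8],st,[.48,.408,.145],False),st["eef_pos"])
E
```

```text
(array([ 0.4803,  0.4077,  0.1434, -0.0058,  0.0166]), np.float64(0.00054))
(array([0.4802, 0.4076, 0.1436, 0.    , 0.    ]), np.float64(0.00054))
(array([0.4804, 0.4075, 0.1427, 0.    , 0.    ]), np.float64(0.00053)) [0.4848059  0.40757719 0.11931849]
```

```bash
python3 -m handwheel '[[[0.045,-0.0008,-0.0385,0,0],[0.045,-0.0008,-0.0385,0,0],[0.045,-0.0008,-0.0385,0,0],[0.045,-0.0008,-0.0385,0,0],[0.045,-0.0008,-0.0385,0,0],[0.045,-0.0008,-0.0385,0,0],[0.045,0,0,0,0],[0.045,0,0,0,0],[0.045,0,0,0,0],[0.045,0,0,0,0]]]'
python3 - <<'E'
from h import *
st,im=look([("spindle_pin",.0705),("reel_stand",0),("reel_mid",.129)],"pics/w4.png")
cv2.imwrite("pics/w4c.png",cv2.resize(im[100:280,110:400],None,fx=2.75,fy=2.75,interpolation=cv2.INTER_CUBIC))
E
```

```text
time: 8.62
eef_pos: [0.4857, 0.178, 0.1205]
tcp_rot: [0.01, 1.0, 0.0, -0.001]
contact_force: [0.6, -0.1, 0.5]
opening: 0.672
finger_force: 43.1
tcp [0.4857 0.178  0.1205] yaw 178.89 j6 -1.397 t 8.62
spindle_pin 0.74 [186.9 185.1] [0.4573 0.0861 0.0705]
reel_stand 0.66 [221.4 164.9] [0.4559 0.0888 0.    ]
reel_stand 0.16 [ 66.3 135.6] [ 0.4113 -0.1013  0.    ]
reel_mid 0.9 [320.6 259.1] [0.4825 0.1773 0.129 ]
reel_mid 0.7 [481.  110.5] [0.4104 0.2538 0.129 ]
reel_mid 0.56 [601.1 172.2] [0.4381 0.3505 0.129 ]
```

View pics/w4c.png

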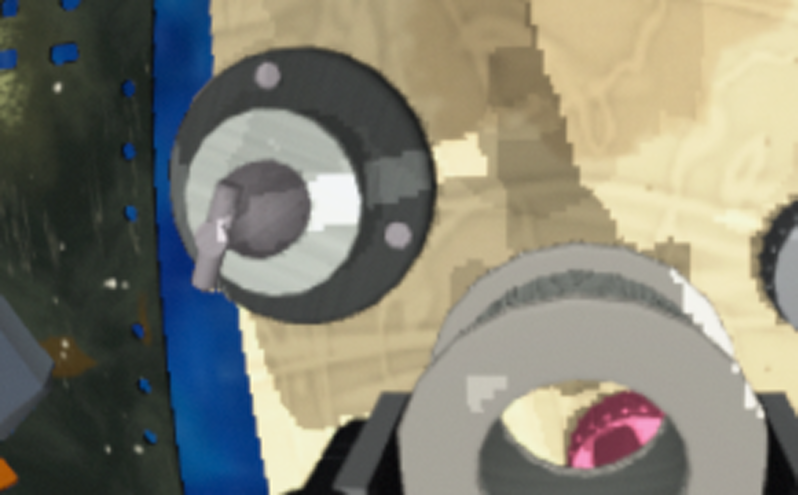

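The stand is at crop (300,185), and its pin ends are near crop (230,185) and (207,288). I fit the plate and base circles and the pin direction.

Run:
```python
from tilt import *
st=dict(get_state()); im=cv2.imread("pics/w4.png")
print("now",st["eef_pos"]); st["eef_pos"]=np.array([.4857,.178,.1205])
b=np.array([[172,170],[303,46],[437,185],[310,324],[215,85],[395,85],[405,275]])/2.75+[110,100]
p=np.array([[268,108],[361,205],[280,297],[187,190],[330,142],[335,272],[215,132]])/2.75+[110,100]
print("base",fit(b,st,.045,.012,[.46,.085],False)); print("plate",fit(p,st,.028,.032,[.46,.085],False)); print("base free",fit(b,st,.045,.012,[.46,.085]))
e=[atz("wrist",np.array(q)/2.75+[110,100],.0715,st) for q in ([229,181],[205,290])]; print(e,np.mean(e,0),"yaw",np.degrees(np.arctan2(*(e[1]-e[0])[1::-1])),np.linalg.norm(e[1]-e[0]))
```

```text
now [0.48598112 0.17828223 0.12111028]
base (array([0.4574, 0.0898, 0.012 ]), np.float64(0.00111))
plate (array([0.4584, 0.0876, 0.032 ]), np.float64(0.00068))
base free (array([0.4579, 0.0886, 0.0083]), np.float64(0.00077))
[array([0.44424229, 0.0930162 , 0.0715    ]), array([0.47171121, 0.08263317, 0.0715    ])] [0.45797675 0.08782468 0.0715    ] yaw -20.706181698398474 0.029365779982199473
```

```bash
python3 -m handwheel '[[[0.045,0.0074,-0.0302,0,0],[0.045,0.0074,-0.0302,0,0],[0.045,0.0074,-0.0302,0,0],[0.045,0,0,0.02,0],[0.045,0,0,0,0],[0.045,0,0,0,0],[0.045,0,0,0,0],[0.045,0,0,0,0],[0.045,0,0,0,0]]]'
python3 - <<'E'
from h import *
st,im=look([("spindle_pin",.0705),("reel_mid",.109)],"pics/w5.png")
cv2.imwrite("pics/w5c.png",cv2.resize(im[175:345,230:410],None,fx=3.3,fy=3.3,interpolation=cv2.INTER_CUBIC))
im=viewer.read_camera("top")
for n,z in [("spindle_pin",.0705),("reel_mid",.109)]:
    for r in viewer.pinpoint("top",n)[:2]: print("top",n,r["confidence"],atz("top",px(r["xy"]),z).round(4))
E
```

```text
time: 9.57
eef_pos: [0.4628, 0.0879, 0.1021]
tcp_rot: [0.009, 1.0, 0.0, 0.001]
contact_force: [-0.7, -0.8, -0.6]
opening: 0.673
finger_force: 43.2
tcp [0.4628 0.0879 0.1021] yaw 178.92 j6 -1.58 t 9.57
spindle_pin 0.82 [319.2 225.5] [0.4575 0.0862 0.0705]
spindle_pin 0.17 [496.2 217.6] [0.456  0.205  0.0705]
reel_mid 0.95 [563.2 147.4] [0.4024 0.2222 0.109 ]
reel_mid 0.72 [319.3 255.6] [0.4585 0.0865 0.109 ]
reel_mid 0.46 [222.5 360.8] [0.5355 0.0233 0.109 ]
top spindle_pin 0.6 [0.4653 0.0957 0.0705]
top reel_mid 0.74 [0.455  0.4758 0.109 ]
top reel_mid 0.6 [0.4115 0.3144 0.109 ]
```

View pics/w5c.png

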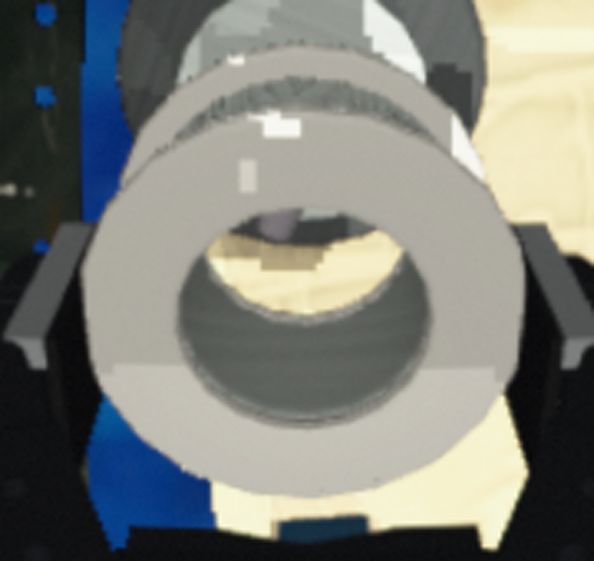

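Seen through the bore, the pin is about 1 mm from centre. The plate's centre column also lines up with the reel (303 against 305 in the crop). I'm lowering it.

```bash
python3 -m handwheel '[[[0.045,0,0,0.008,0],[0.045,0,0,0.008,0],[0.045,0,0,0.008,0],[0.045,0,0,0.006,0],[0.045,0,0,0,0],[0.045,0,0,0,0]]]'
python3 -m handwheel '[[[0.045,0,0,0.007,0],[0.045,0,0,0.007,0],[0.045,0,0,0.006,0],[0.045,0,0,0.0,0],[0.045,0,0,0,0]]]'
```

```text
time: 10.37
eef_pos: [0.4615, 0.0871, 0.0704]
tcp_rot: [0.01, 1.0, 0.0, -0.001]
contact_force: [0.2, -0.2, -0.9]
opening: 0.671
finger_force: 43.2
time: 10.78
eef_pos: [0.4616, 0.0871, 0.0506]
tcp_rot: [0.01, 1.0, 0.0, -0.001]
contact_force: [0.2, 1.0, -1.4]
opening: 0.671
finger_force: 43.2
```

```bash
python3 -m handwheel '[[[0.045,0,0,0.004,0],[0.045,0,0,0.003,0],[0.045,0,0,0.002,0],[0.045,0,0,0,0],[0.045,0,0,0,0]]]'
python3 -m handwheel '[[[0.045,0,0,0.002,0],[0.045,0,0,0.0015,0],[0.045,0,0,0,0],[0.045,0,0,0,0]]]'
```

```text
time: 11.2
eef_pos: [0.4621, 0.0872, 0.0422]
tcp_rot: [0.01, 1.0, 0.0, -0.0]
contact_force: [0.2, 1.2, -1.2]
opening: 0.672
finger_force: 43.2
time: 11.53
eef_pos: [0.4624, 0.0871, 0.0392]
tcp_rot: [0.01, 1.0, -0.0, 0.0]
contact_force: [-0.9, -0.1, 1.5]
opening: 0.675
finger_force: 43.3
```

```bash
python3 -m handwheel '[[[0.085,0,0,0,0],[0.085,0,0,0,0],[0.085,0,0,0,0],[0.085,0,0,-0.01,0],[0.085,0,0,-0.03,0],[0.085,0,0,-0.035,0],[0.085,0,0,-0.035,0],[0.085,0,0,0,0],[0.085,0,0,0,0]]]'
python3 -m handwheel '[[[0.085,-0.0045,0.0351,0,0],[0.085,-0.0045,0.0351,0,0],[0.085,-0.0045,0.0351,0,0],[0.085,-0.0045,0.0351,0,0],[0.085,-0.0045,0.0351,0,0],[0.085,0,0,0,0],[0.085,0,0,0,0],[0.085,0,0,0,0]]]'
python3 - <<'E'
from h import *
st,im=look([("reel_mid",.049),("spindle_pin",.0705),("cap_wing",.044),("lock_cap",0)],"pics/w6.png")
cv2.imwrite("pics/w6c.png",cv2.resize(im[100:300,90:410],None,fx=2.5,fy=2.5,interpolation=cv2.INTER_CUBIC))
E
```

```text
time: 12.28
eef_pos: [0.4642, 0.0871, 0.1524]
tcp_rot: [0.01, 1.0, -0.0, 0.004]
contact_force: [-0.3, 0.2, -0.1]
opening: 0.997
finger_force: 0.0
time: 12.95
eef_pos: [0.4872, 0.2617, 0.1474]
tcp_rot: [0.01, 1.0, -0.001, -0.001]
contact_force: [0.3, -0.1, -0.4]
opening: 0.993
finger_force: 0.0
tcp [0.4872 0.2617 0.1474] yaw 178.87 j6 -1.241 t 12.95
reel_mid 0.9 [128.2 174. ] [0.4571 0.0849 0.049 ]
reel_mid 0.83 [544.1 162.8] [0.4522 0.4739 0.049 ]
reel_mid 0.72 [318.6 199.8] [0.4849 0.2589 0.049 ]
reel_mid 0.64 [384.2 105.3] [0.4093 0.3115 0.049 ]
spindle_pin 0.79 [117.9 180.8] [0.4586 0.0881 0.0705]
cap_wing 0.84 [254.4 267.9] [0.5501 0.1985 0.044 ]
cap_wing 0.7 [139.1 170.7] [0.4555 0.0947 0.044 ]
cap_wing 0.67 [320.9 197.9] [0.4847 0.2608 0.044 ]
lock_cap 0.74 [261.9 248.2] [0.5506 0.1976 0.    ]
```

View pics/w6c.png

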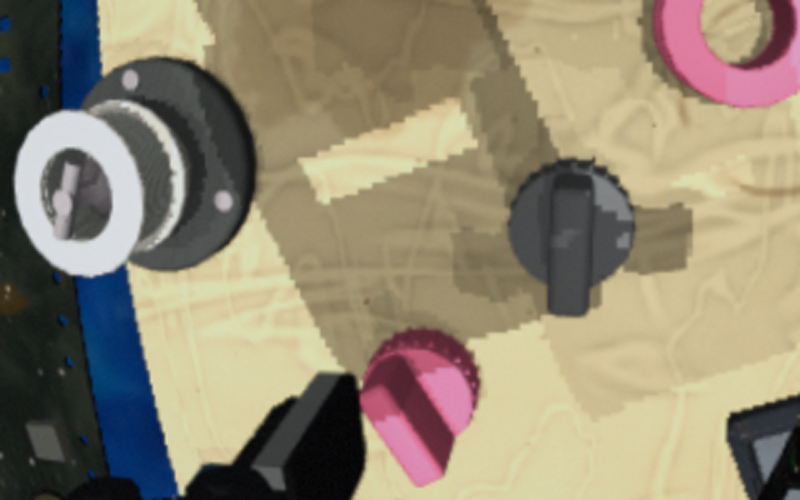

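The reel sits flat on the plate with the pin visible through its bore. The grey cap's wing top runs from crop (574,190) to (569,314).

Run:
```python
from tilt import *
st=dict(get_state()); print(st["eef_pos"]); st["eef_pos"]=np.array([.4872,.2617,.1474])
e=[atz("wrist",np.array(q)/2.5+[90,100],.054,st) for q in ([574,190],[569,314])]; print(e,np.mean(e,0),"yaw",np.degrees(np.arctan2(*(e[1]-e[0])[1::-1])),np.linalg.norm(e[1]-e[0]))
b=np.array([[510,225],[634,225],[525,265],[617,265]])/2.5+[90,100]; print(fit(b,st,.023,.022,[.485,.26],False))
```

```text
[0.48816497 0.26107408 0.14868475]
[array([0.46442621, 0.26029415, 0.054     ]), array([0.50563744, 0.25770676, 0.054     ])] [0.48503182 0.25900045 0.054     ] yaw -3.592525537232279 0.04129237044782508
(array([0.4831, 0.2586, 0.022 ]), np.float64(0.00057))
```

```bash
python3 -m handwheel '[[[0.085,0.0034,-0.0022,0.01,2.5],[0.085,0,0,0.03,0],[0.085,0,0,0.03,0],[0.085,0,0,0.025,0],[0.085,0,0,0.017,0],[0.085,0,0,0.01,0],[0.085,0,0,0,0],[0.005,0,0,0,0],[0.005,0,0,0,0],[0.005,0,0,0,0],[0.005,0,0,0,0],[0.005,0,0,0,0]]]' 70
python3 -m handwheel '[[[0.005,0,0,0,0],[0.005,0,0,0,0],[0.005,0,0,0,0],[0.005,0,0,0,0]]]'
```

```text
time: 14.2
eef_pos: [0.4855, 0.2603, 0.0279]
tcp_rot: [0.032, 0.999, 0.0, 0.001]
contact_force: [-0.3, -0.0, 0.3]
opening: 0.293
finger_force: 0.0
time: 14.53
eef_pos: [0.4854, 0.2602, 0.0277]
tcp_rot: [0.032, 0.999, 0.0, 0.001]
contact_force: [-0.3, -0.3, 4.8]
opening: 0.142
finger_force: 68.9
```

```bash
python3 -m handwheel '[[[0.005,0,0,-0.02,0],[0.005,0,0,-0.03,0],[0.005,0,0,-0.03,0],[0.005,0,0,-0.02,0],[0.005,0,0,0,5.7],[0.005,0,0,0,5.7],[0.005,0,0,0,5.7],[0.005,0,0,0,0],[0.005,0,0,0,0],[0.005,0,0,0,0]]]'
python3 - <<'E'
from h import *
st,im=look([("cap_wing",get_state()["eef_pos"][2]+.0163),("spindle_pin",.0705)],"pics/w7.png")
cv2.imwrite("pics/w7c.png",cv2.resize(im[130:330,90:410],None,fx=2.5,fy=2.5,interpolation=cv2.INTER_CUBIC))
E
```

```text
time: 15.37
eef_pos: [0.4843, 0.2599, 0.1262]
tcp_rot: [0.179, 0.984, -0.0, -0.001]
contact_force: [0.1, -0.2, -0.2]
opening: 0.15
finger_force: 68.3
tcp [0.4843 0.2599 0.1262] yaw 159.36 j6 -0.903 t 15.37
cap_wing 0.82 [321.2 270.7] [0.4832 0.2594 0.1425]
spindle_pin 0.67 [116.3 253.1] [0.4535 0.0847 0.0705]
```

View pics/w7c.png

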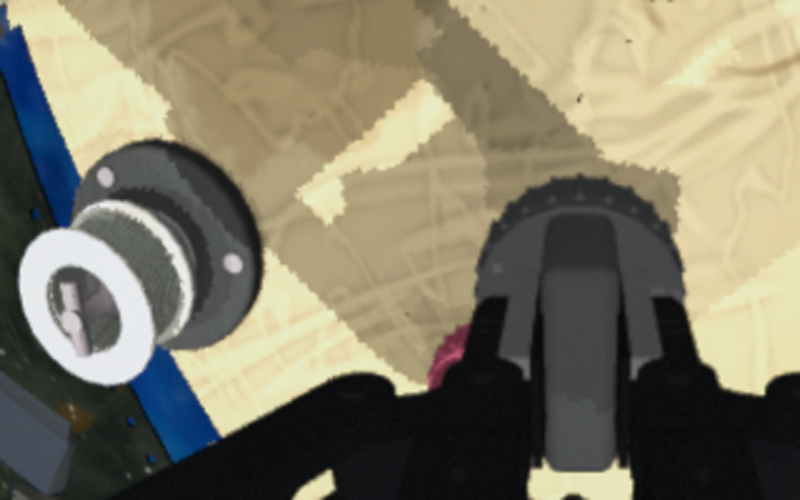

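The cap is held straight, with its wing top from crop (578,270) to (580,470). I'll work out its offset from the tool and refine the pin position and angle.

Run:
```python
from tilt import *
st=dict(get_state()); print("now",st["eef_pos"]); st["eef_pos"]=np.array([.4843,.2599,.1262]); Rt=R.from_quat(st["tcp_rot"])
C=lambda q:np.array(q)/2.5+[90,130]
e=[atz("wrist",C(q),.1525,st) for q in ([578,270],[580,470])]; c=np.mean(e,0); print("wing",c,np.linalg.norm(e[1]-e[0]),"tool offs",Rt.inv().apply(c-st["eef_pos"]).round(4),"yaw",np.degrees(np.arctan2(*(e[1]-e[0])[1::-1])))
e=[atz("wrist",C(q),.0715,st) for q in ([67,284],[81,352])]; print("pin",np.mean(e,0),np.linalg.norm(e[1]-e[0]),"yaw",np.degrees(np.arctan2(*(e[1]-e[0])[1::-1])))
o=np.array([[20,285],[50,232],[90,229],[135,275],[156,345],[120,384],[70,362],[35,330]]); print("reel top",fit(np.array([C(q) for q in o]),st,.03,.066,[.458,.087],False))
```

```text
now [0.48465401 0.25999636 0.12657266]
wing [0.48289409 0.25975198 0.1525    ] 0.041237232586312726 tool offs [ 0.0013 -0.0006 -0.0263] yaw -20.184368048824698
pin [0.45769629 0.0868228  0.0715    ] 0.02583113757859265 yaw -24.02431416040468
reel top (array([0.4568, 0.0892, 0.066 ]), np.float64(0.00135))
```

```bash
python3 -m handwheel '[[[0.005,-0.0075,-0.0342,0,0.5],[0.005,-0.0075,-0.0342,0,0.5],[0.005,-0.0075,-0.0342,0,0],[0.005,-0.0075,-0.0342,0,0],[0.005,-0.0074,-0.034,0,0],[0.005,0,0,0,0],[0.005,0,0,0.01,0],[0.005,0,0,0.004,0],[0.005,0,0,0,0],[0.005,0,0,0,0],[0.005,0,0,0,0]]]'
python3 - <<'E'
from h import *
z=get_state()["eef_pos"][2]
st,im=look([("cap_wing",z+.0163),("spindle_pin",.0705)],"pics/w8.png")
im=viewer.read_camera("side"); cv2.imwrite("pics/s8.png",im)
cv2.imwrite("pics/s8c.png",cv2.resize(im[170:270,230:350],None,fx=5,fy=5,interpolation=cv2.INTER_CUBIC))
E
```

```text
time: 16.43
eef_pos: [0.457, 0.0883, 0.1126]
tcp_rot: [0.188, 0.982, -0.0, -0.0]
contact_force: [0.2, 0.0, -1.0]
opening: 0.149
finger_force: 68.6
tcp [0.457  0.0883 0.1126] yaw 158.35 j6 -1.221 t 16.43
cap_wing 0.63 [323.7 271.2] [0.4566 0.0888 0.1289]
cap_wing 0.63 [481.  266.7] [0.4873 0.1635 0.1289]
```

View pics/s8c.png

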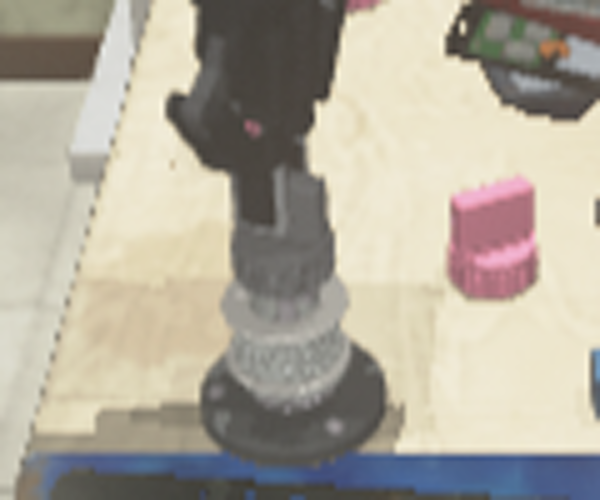

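```bash
python3 -m handwheel '[[[0.005,-0.0023,-0.0005,0,0],[0.005,0,0,0.005,0],[0.005,0,0,0.004,0],[0.005,0,0,0,0],[0.005,0,0,0,0],[0.005,0,0,0,0]]]'
python3 -m handwheel '[[[0.005,0,0,0.003,0],[0.005,0,0,0.003,0],[0.005,0,0,0,0],[0.005,0,0,0,0]]]'
```

```text
time: 17.13
eef_pos: [0.4589, 0.086, 0.1036]
tcp_rot: [0.189, 0.982, -0.0, -0.0]
contact_force: [-0.9, -0.7, -0.1]
opening: 0.152
finger_force: 68.6
time: 17.47
eef_pos: [0.4588, 0.086, 0.0975]
tcp_rot: [0.189, 0.982, -0.0, -0.0]
contact_force: [0.6, 0.2, -0.6]
opening: 0.151
finger_force: 68.6
```

The cap underside is below the pin top with no contact force, so the slot has entered. I'm pressing on.

```bash
python3 -m handwheel '[[[0.005,0,0,0.003,0],[0.005,0,0,0.003,0],[0.005,0,0,0,0],[0.005,0,0,0,0]]]'
python3 -m handwheel '[[[0.005,0,0,0.003,0],[0.005,0,0,0.003,0],[0.005,0,0,0.001,0],[0.005,0,0,0,0],[0.005,0,0,0,0]]]'
```

```text
time: 17.8
eef_pos: [0.4593, 0.0861, 0.0921]
tcp_rot: [0.189, 0.982, 0.0, 0.0]
contact_force: [-1.4, 0.9, 1.8]
opening: 0.149
finger_force: 69.2
time: 18.22
eef_pos: [0.4594, 0.0862, 0.0861]
tcp_rot: [0.189, 0.982, 0.0, -0.0]
contact_force: [-4.3, 0.5, 9.0]
opening: 0.152
finger_force: 70.1
```

```bash
python3 -m handwheel '[[[0.005,0,0,0.001,5],[0.005,0,0,0,7],[0.005,0,0,0,7],[0.005,0,0,0,7],[0.005,0,0,0,7],[0.005,0,0,0,0],[0.005,0,0,0,0]]]'
python3 - <<'E'
from h import *
st=get_state(); print(st["qpos"],st["wrist_torque"],st["contact_force"])
E
```

```text
time: 18.8
eef_pos: [0.4598, 0.0861, 0.086]
tcp_rot: [0.46, 0.888, 0.0, 0.0]
contact_force: [-5.1, 0.6, 12.7]
opening: 0.151
finger_force: 70.5
[-3.22265403e-02  3.58710997e-03  2.18402877e+00  4.56360434e-05
  9.53409080e-01 -6.46638096e-01] [ 0.03030251  0.97440383 -0.15659803] [-5.05664657  0.62964293 12.74544788]
```

```bash
python3 -m handwheel '[[[0.005,0.0006,-0.0008,0,7],[0.005,0,0,0,7],[0.005,0,0,0,7],[0.005,0,0,0,7],[0.005,0,0,0,7],[0.005,0,0,0,7],[0.005,0,0,0,7],[0.005,0,0,0,7],[0.005,0,0,0,3],[0.005,0,0,0,0],[0.005,0,0,0,0],[0.005,0,0,0,0]]]'
python3 - <<'E'
from h import *
st=get_state(); q=st["tcp_rot"]; print(np.degrees(2*np.arctan2(q[1],q[0])),st["wrist_torque"],st["contact_force"])
E
```

```text
time: 19.8
eef_pos: [0.4599, 0.0866, 0.0861]
tcp_rot: [0.838, 0.546, 0.002, 0.001]
contact_force: [-2.5, 2.5, 9.9]
opening: 0.149
finger_force: 70.1
66.21021233161773 [0.3359231  0.36548597 0.00169281] [-2.52726774  2.46603195  9.92537357]
```

The cap has turned 92°. I'm pressing down to the roof stop.

```bash
python3 -m handwheel '[[[0.005,0,0,0.002,0],[0.005,0,0,0.001,0],[0.005,0,0,0,0],[0.005,0,0,0,0],[0.005,0,0,0,0]]]'
python3 -m handwheel '[[[0.005,0,0,0.002,0],[0.005,0,0,0.001,0],[0.005,0,0,0,0],[0.005,0,0,0,0],[0.005,0,0,0,0]]]'
```

```text
time: 20.22
eef_pos: [0.4601, 0.0866, 0.0859]
tcp_rot: [0.838, 0.546, 0.001, 0.0]
contact_force: [-9.3, 1.8, 26.9]
opening: 0.149
finger_force: 72.6
time: 20.63
eef_pos: [0.4603, 0.0866, 0.0858]
tcp_rot: [0.837, 0.547, -0.0, -0.0]
contact_force: [-18.5, 1.6, 44.3]
opening: 0.148
finger_force: 75.1
```

The press has met a firm stop. I'll check numerically whether the reel really moved about 10 mm, by patch shift in the side view, and whether the cap slipped in the fingers.

Run:
```python
from h import *
a=cv2.imread("pics/s8.png"); b=viewer.read_camera("side"); cv2.imwrite("pics/s9.png",b)
w0=cv2.imread("pics/w8.png"); w=viewer.read_camera("wrist"); cv2.imwrite("pics/w9.png",w)
def sh(a,b,x0,y0,x1,y1,m=8):
    f=4; A=cv2.resize(a[y0:y1,x0:x1],None,fx=f,fy=f,interpolation=cv2.INTER_CUBIC); B=cv2.resize(b[y0-m:y1+m,x0-m:x1+m],None,fx=f,fy=f,interpolation=cv2.INTER_CUBIC)
    r=cv2.matchTemplate(B,A,cv2.TM_CCOEFF_NORMED); _,v,_,l=cv2.minMaxLoc(r); return (l[0]/f-m,l[1]/f-m,round(v,3))
print("drum",sh(a,b,274,234,302,248)); print("flange",sh(a,b,272,230,302,246)); print("base",sh(a,b,268,252,308,264)); print("cap body",sh(a,b,274,216,300,226,12))
for z in (.049,.044,.039):
    s,u=[],None
    p=par("side"); M=R.from_quat(p["attitude"]).as_matrix(); v=M.T@(np.array([.458,.0872,z])-p["xyz"]); f=200/np.tan(np.radians(p["fov_y"])/2); print(z,p["cx"]-f*v[0]/v[2],p["cy"]+f*v[1]/v[2])
print("wrist wing",sh(w0,w,300,232,345,320))
from plant import viewer as V
for n in ("cap_wing","spindle_pin","press_plate"):
    print(n,[(round(r["confidence"],2),px(r["xy"]).round(1)) for r in V.pinpoint("wrist",n)][:2])
```

```text
drum (0.75, 3.5, 0.686)
flange (0.75, 3.0, 0.634)
base (0.0, 0.5, 0.898)
cap body (0.75, 10.25, 0.945)
0.049 286.74173725478107 234.5916735478011
0.044 286.87283344822697 236.24361189155184
0.039 287.00313160568305 237.88549421295278
wrist wing (0.0, -0.75, 0.917)
cap_wing [(0.97, array([318.1, 273.8])), (0.94, array([396.1,  10.2]))]
spindle_pin []Traceback (most recent call last):
  File "<stdin>", line 14, in <module>
ValueError: it knows: cap_wing, fuse_box, jar, lock_cap, phone, reel, reel_mid, reel_stand, spindle_pin
```

The reel dropped about 3.3 px, roughly 10 mm, so the cap roof is on the pin. I'll ease the excess and sideways force slightly, let it settle and hand in.

```bash
python3 -m handwheel '[[[0.005,-0.0005,-0.0012,-0.002,0],[0.005,0,0,0,0],[0.005,0,0,0,0],[0.005,0,0,0,0],[0.005,0,0,0,0],[0.005,0,0,0,0]]]'
```

```text
time: 21.33
eef_pos: [0.4601, 0.0866, 0.0859]
tcp_rot: [0.838, 0.546, 0.002, 0.001]
contact_force: [-8.9, 1.6, 29.3]
opening: 0.149
finger_force: 72.9
```

```bash
python3 -c "
from plant import sign_off; print(sign_off())"
```

```text
the job is handed in; nothing more can be done
None
```

The job is handed in, with no verdict returned: the reel lies flat on the stand's plate, and the cap is turned about 92° clockwise and still gripped, pressed to its stop with about 29 N and the plate roughly 10 mm down. I viewed 11 pictures, one over the limit of 10.

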